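# Back the ratcheted serving wheel up one notch

## Task

The serving wheel on the worktop was clicked round one notch too far. With a fingertip, press the pawl's tail all the way down so that its nose lifts out of the teeth, push the wheel by its upright peg exactly one notch backward (counter-clockwise seen from above, the way the pawl had blocked), then press the nose down again so that it is fully seated in the new notch. The jar and the small bottle must stay standing in their places on the wheel, and the things beside it must be left alone.

Things in the scene. Friction and masses are not known exactly. Their poses are not given: they have to be found in the camera images.
- carousel: Fixed grey foot of the serving wheel, screwed to the worktop, origin under the wheel's centre on the worktop; its z points up. A wooden disc, 230 mm across, top 40 mm above the worktop, turns on it about the vertical axis. The pawl's fork stands 162 mm from the wheel's centre on the foot's -y side (the robot's right).
- wheel_axis (a point): Centre of the wheel, top of its steel hub, 57 mm above the worktop; the axis is vertical.
- wheel (a joint): Turn of the wheel in rad: 0 at the start, grows counter-clockwise seen from above (backward). 12 saw teeth stand on the rim, 12 mm high, so one notch is 0.524 rad (30 degrees). With the pawl down, the steep faces stop the wheel after about 0.077 rad backward. With the pawl up it turns freely against light friction (about 2 N at the peg) and stops where it is left.
- pawl (a joint): Rock of the pawl in rad: 0 = nose fully down in a notch, 0.40 = stop, nose fully up (clear of the teeth above 0.24). Stiff hinge, about 2.5 N at either end; it stays where it is left. It goes fully down into a notch only if the wheel is within about 0.07 rad of a whole notch.
- pawl_tail (a point): Middle of the top of the pawl's tail pad (steel, 26 x 28 mm, ribbed), outside the wheel, 216 mm from the wheel's centre and 54 mm beyond the hinge; 83 mm above the worktop when the nose is down, goes down about 21 mm to lift the nose. The pawl is a straight steel rocker that points at the wheel's centre.
- pawl_nose (a point): Middle of the top of the pawl's nose pad (steel, 26 x 28 mm, plain), 113 mm from the wheel's centre, over the rim; 83 mm above the worktop when seated, about 19 mm higher when lifted. The nose under it is 10 mm wide and drops into the 26 mm gaps between the teeth.
- peg (a point): Top of the upright steel peg on the wheel by which it is pushed: 12 mm thick, standing from the disc (40 mm) up to 105 mm above the worktop, 82 mm from the wheel's centre, at the start on the side away from the pawl (the robot's left). It turns with the wheel.
- jar: Round jar of olives with a dark lid, 71 mm across, 110 mm high, loose on the wheel; origin under its base.
- mini: Miniature bottle with a blue cap, 48 mm across, 132 mm high, loose on the wheel; origin under its base.
- jar_place (a point): Place of the jar on the wheel's top; turns with the wheel.
- mini_place (a point): Place of the miniature bottle on the wheel's top; turns with the wheel.
- canister: Round pale canister with a wooden lid, 70 mm across, 120 mm high, to the right; origin under its base. Bystander.
- shaker: Cocktail shaker, 70 mm across, 220 mm high, to the right of the wheel; origin under its base. Bystander.
- glass: Clear tumbler, 81 mm across, 91 mm high, to the right; origin under its base. Bystander.
- matches: Match box lying flat, 58 x 110 x 22 mm, to the left; origin under its base. Bystander.
- sugar: Glass jar of sugar with a white lid, 92 mm across, 167 mm high, to the left; origin under its base. Bystander.
Not all that is in view belongs to the job. Leave any purple or yellow look-alike of the jar alone.

How it is judged (in metres and radians):
On the way, in this order (a step that is already met when the one before it is completed fails the run):
1. the pawl's nose is lifted clear of the teeth before the wheel has been turned (value of joint pawl above 0.28 rad and value of joint wheel between -0.15 and 0.15 rad), for 0.2 s.
2. with the pawl still up, the wheel is one notch back (value of joint wheel between 0.439 and 0.609 rad and value of joint pawl above 0.25 rad), for 0.2 s.
3. the pawl's nose is down in the new notch (value of joint wheel between 0.439 and 0.609 rad and value of joint pawl below 0.06 rad), for 0.2 s.
At the end, for the whole second after the job is handed in: The wheel stands one notch (0.524 rad) back from its start, within 0.085 rad, at rest; the pawl's nose is fully down in that notch (under 0.06 rad); jar and small bottle stand upright within 25 mm of their places on the wheel (all of step 3 and velocity of joint wheel between -0.03 and 0.03 rad/s and distance between jar and jar_place below 0.025 m and distance between mini and mini_place below 0.025 m and angle between each of jar, mini's own z axis and vertical below 0.1 rad); the robot touches nothing.
It fails at once if the jar on the wheel is moved off its place, lifted or tipped (distance between jar and jar_place above 0.025 m or angle between jar's own z axis and vertical above 0.35 rad).
It fails at once if the small bottle on the wheel is moved off its place, lifted or tipped (distance between mini and mini_place above 0.025 m or angle between mini's own z axis and vertical above 0.35 rad).
It fails at once if a thing beside the wheel is knocked away or over (distance of any of shaker, canister, glass, matches, sugar from where it was at the start of the episode above 0.03 m or angle between any of shaker, canister, glass, matches, sugar's own z axis and vertical above 0.35 rad).
It also fails if it takes over 58 s, if anything falls off the work surface, if the arm or the gripper's body presses on something with over 40 N, if the wrist force passes 120 N, or if a joint passes its speed limit or range.

## Robot

A 6-joint arm with a two-finger parallel gripper is mounted at the origin on a cart in front of the work surface, level with it; the furniture and walls round the work are solid. World frame = base frame: x ahead of the robot, y to its left, z up, the work surface at z = 0. Lengths are in m, angles in degrees, forces in N, time in s.
With the tool pointing down it reaches from about 0.4 to 0.825 m from the base axis. Payload 7 kg.
Tool frame: the origin (TCP) lies midway between the tips of the shut fingers; the grasp point (between the pads) lies r.hold_point_z behind it (r.hold_point_z is the distance from the TCP to the grasp point, in m); z points along the fingers, x is the direction in which the jaws open and shut, and the axes are right-handed (so a half turn about z gives the same grasp; the last joint's range is limited). The gripper opens to 88 mm and grips with 3 to 60 N. Pads are 19 mm wide; open, the fingers measure 130 mm over their backs; the gripper's body (78 mm by 193 mm) begins 47 mm behind the grasp point.
Start: joints at [-50.185, 20.546, 0.682, 0, -70.136, -16.507], TCP at [0.267, -0.62, 0.227] pointing down, gripper open.
Joint ranges: [-176.03, 176.03], [-82.01, 121.73], [-58.28, 71.71], [-173.87, 95.51], [-174.79, -0.11], [-173.66, 173.66]. Speed limits (degrees/s): [136.94, 136.94, 172.46, 180, 180, 180].

## Interface

Orientations are given as [roll, pitch, yaw] about the fixed x, y, z axes, in that order (R = Rz(yaw) Ry(pitch) Rx(roll)).
In Python, from plant import get_state, viewer, close_job, r gives the robot as it stands.
- The arm moves only by the tool apply_moves, never from a script. Its argument "plan" is a list of rows, each a list of 3 entries, a list of its own where there are three numbers: the closure in counts, from 0 (fully open) to 255 (shut), then the shift along the tool's x, y, z in units of 50 mm (1.0 is 50 mm), then the turn about the tool's z in units of 6 degrees (1.0 is 6 degrees). A call has 1 to 12 rows; each row shifts and turns the commanded pose from where the row before left it, along the tool's axes as they then stand; what a row does not reach is not made up. A row lasts 1/8 s, in which the tool goes at most 62.5 mm and 10.7 degrees, less where a joint would pass 70% of its speed; a pose out of reach is approached as far as the arm can. A call is refused whole if a number of a shift passes 1 or a number of a turn 1, either way. A call with a gripper value outside its range is refused whole. The fingers move at their own pace and stop on an object; "squeeze" is the grip in N (left out, the last holds). Time passes only in rows, so rows that do not move let the fingers close. It gives the time, the measured TCP pose, the force and the opening at its end, in the units of the state.
- get_state(): the state, without advancing time (a new reading comes with each control period).
- viewer.capture(name): name is "scene" or "side" or "wrist"; returns a dict with "frame" (480x640x3 uint8, blue, green, red), "K" (3x3 intrinsics, pixels), "D" ([k1, k2, p1, p2, k3] as OpenCV has them; the pictures are not rectified), "R" (3x3) and "t" (3): a world point X has camera coordinates R X + t; the wrist camera has in their place "mount" (4x4, takes a point from camera to tool coordinates, whose origin is the TCP and whose axes are the tool frame's). Camera axes: x right, y down, z forward; pixel columns grow to the right and rows downward; lengths in m; the calibration is good to about 2 mm. A picture is of the moment at which its call begins: read the wrist's pose just before it. There is no depth.
- close_job(): hands the job in, once; it reports no verdict.
The state is a dict: "time_s": time; "joints": joint angles; "qd": joint speeds; "joint_torque": joint torques, N m; "tcp_pos": TCP position; "eef_rot": TCP orientation; "contact_force": force on the tool from outside, world axes, zero at the start; "moment": the same for the moment, N m; "gripper_width": finger opening in m.
Only numpy, scipy, OpenCV 4.12 (cv2) and the standard library are available. Lean on these libraries where they do the work, as an engineer would, in place of code of your own. Each camera call takes 0.05 s, during which the arm holds its last target.

## Working session

There is one attempt and no reset: what is moved stays moved. The work goes in short steps, Python scripts to look and compute and a tool call to move; the robot and the scene stay as the last step left them, time stands still between calls to the robot, and variables do not carry over. Pictures are saved under pics/ and viewed, and the job is handed in when it is done.

Besides the shell and the picture viewer there is one more tool, called after "Emit:" as name(argument=value, ...) on one line, values as JSON. apply_moves: Moves the arm, as the interface text tells. Its arguments: {"type":"object","properties":{"plan":{"type":"array","items":{"type":"array"}},"squeeze":{"type":"number"}},"required":["plan"]}

```bash
ls; mkdir -p pics; python3 - <<'E'
from plant import get_state, viewer, r
import cv2
print(get_state(), r.hold_point_z)
for n in ["scene","side","wrist"]:
    c=viewer.capture(n); cv2.imwrite(f"pics/{n}0.png",c["frame"])
    print(n,c["K"],c["D"],c.get("R"),c.get("t"),c.get("mount"))
E
```

```text
pics
{'time_s': 0.0, 'joints': array([-5.01867226e+01,  2.05915331e+01,  6.34278820e-01, -2.25552254e-02,
       -7.01365714e+01, -1.65064657e+01]), 'qd': array([-0.14690547, -0.08536971,  0.07887155, -0.03287508,  0.05915994,
       -0.06533552]), 'joint_torque': array([ 1.42088484e-03, -5.82714593e+01,  2.93060911e+01,  6.99731067e+00,
        6.72025941e-03, -2.31981066e-04]), 'tcp_pos': array([ 0.26685299, -0.61947023,  0.22561777]), 'eef_rot': array([-1.79993669e+02, -9.59839282e-02,  1.13299125e+02]), 'contact_force': array([ 1.17436347, -0.49071278,  0.84754022]), 'moment': array([-0.04011478, -0.04033914,  0.0324776 ]), 'gripper_width': 0.08727247395371213} 0.0188
scene [[582.21650854   0.         325.12040171]
 [  0.         582.21650854 245.27027697]
 [  0.           0.           1.        ]] [-0.17969274  0.          0.          0.          0.        ] [[-0.88003483 -0.47474177  0.01260772]
 [-0.36596553  0.66099752 -0.65509656]
 [ 0.30266803 -0.58112178 -0.75543996]] [0.37409029 0.23783855 1.43417644] None
side [[543.7173405    0.         313.87726466]
 [  0.         543.7173405  245.43028962]
 [  0.           0.           1.        ]] [-0.12097346  0.          0.          0.          0.        ] [[ 0.87611341 -0.48175274  0.01842764]
 [-0.23128154 -0.45353075 -0.86070826]
 [ 0.42300607  0.74981608 -0.50876489]] [-0.4196175   0.19290716  1.73217944] None
wrist [[414.16349861   0.         325.65319033]
 [  0.         414.16349861 238.66253702]
 [  0.           0.           1.        ]] [-0.00924626  0.          0.          0.          0.        ] None None [[ 9.99999877e-01  2.86636864e-04  4.05182613e-04  1.61158517e-04]
 [-3.85777917e-04  9.62524862e-01  2.71193179e-01 -7.39268839e-02]
 [-3.12264377e-04 -2.71193302e-01  9.62524855e-01 -1.59192590e-01]
 [ 0.00000000e+00  0.00000000e+00  0.00000000e+00  1.00000000e+00]]
```

View pics/scene0.png

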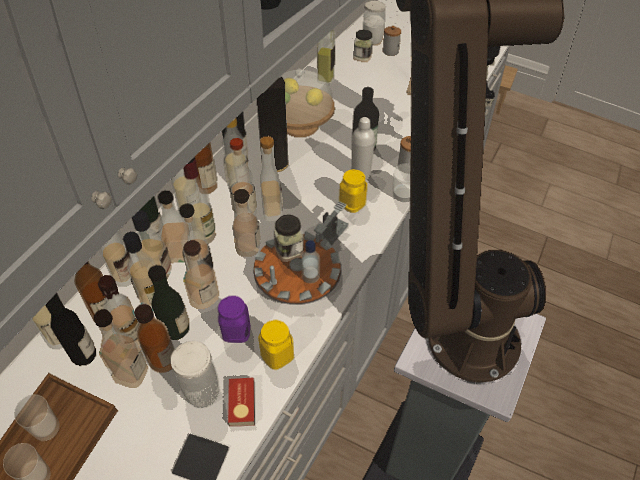

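View pics/side0.png

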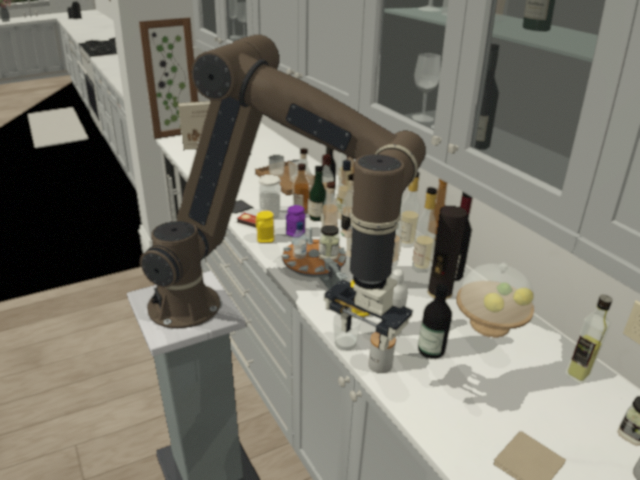

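View pics/wrist0.png

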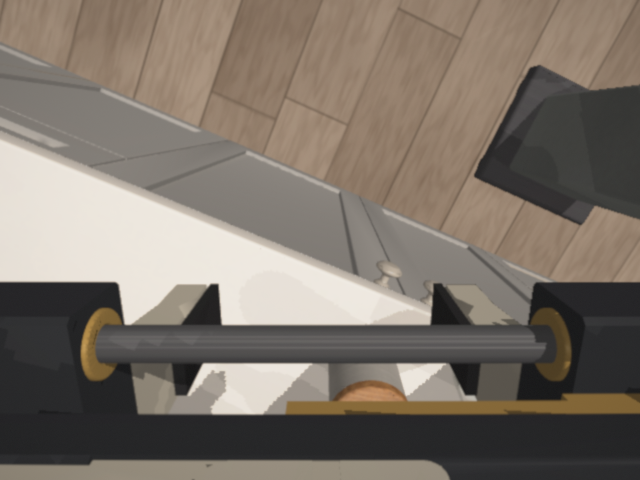

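The scene view shows the wheel at about (297,268), with the jar (288,237), the mini bottle (311,262) and the pawl (332,225). The gripper starts above the canister, at about (382,350) in the side view. I'll zoom in on both views.

```bash
python3 - <<'E'
import cv2
a=cv2.imread("pics/scene0.png")[150:320,220:430]; cv2.imwrite("pics/sc_z.png",cv2.resize(a,None,fx=3.5,fy=3.5,interpolation=cv2.INTER_CUBIC))
a=cv2.imread("pics/side0.png")[200:380,240:450]; cv2.imwrite("pics/si_z.png",cv2.resize(a,None,fx=3.3,fy=3.3,interpolation=cv2.INTER_CUBIC))
E
```

```text
(no output)
```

View pics/sc_z.png

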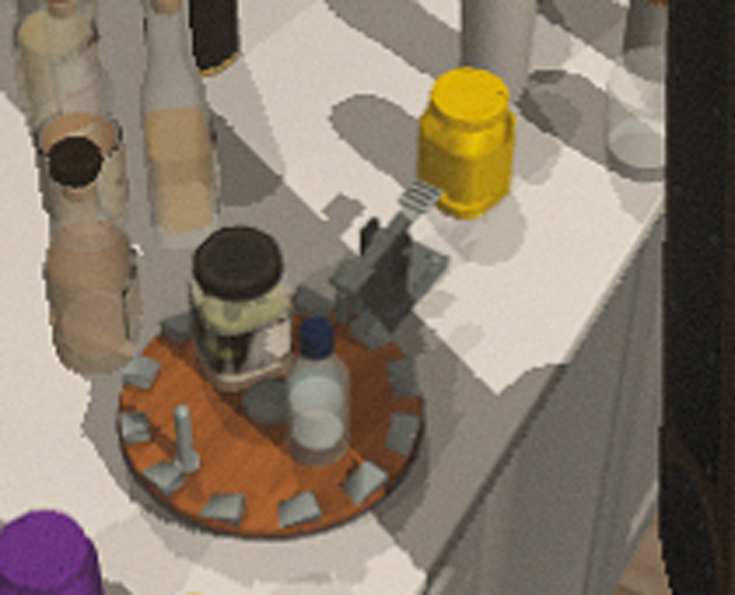

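View pics/si_z.png

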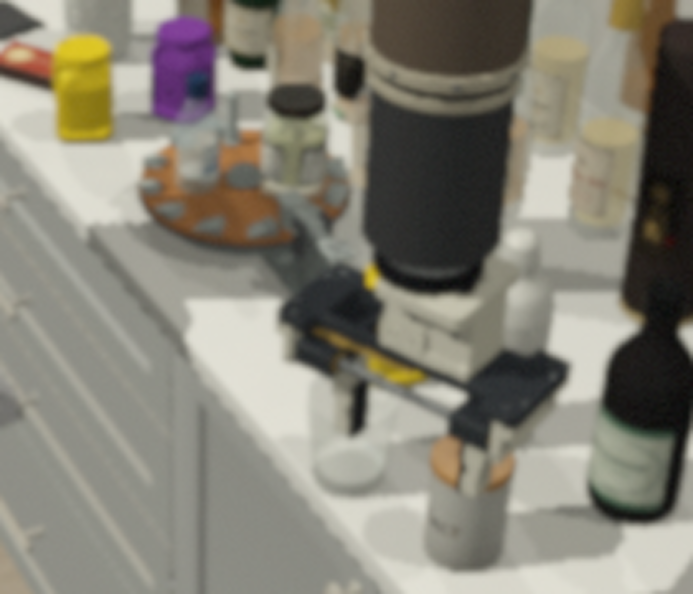

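```bash
cat > h.py <<'E'
import numpy as np, cv2
from plant import get_state, viewer, r
from scipy.spatial.transform import Rotation as Ro
def ray(c,uv,st=None):
    p=cv2.undistortPoints(np.array([[uv]],float),c["K"],np.array(c["D"],float))[0,0]
    d=np.array([p[0],p[1],1.])
    if "mount" in c and c["mount"] is not None:
        M=np.array(c["mount"]); R=Ro.from_euler('xyz',st["eef_rot"],degrees=True).as_matrix()
        o=R@M[:3,3]+st["tcp_pos"]; d=R@M[:3,:3]@d
    else:
        R=np.array(c["R"]); o=-R.T@np.array(c["t"]); d=R.T@d
    return o,d
def onz(c,uv,z,st=None):
    o,d=ray(c,uv,st); return o+d*(z-o[2])/d[2]
def proj(c,X):
    return cv2.projectPoints(np.array([X],float),cv2.Rodrigues(np.array(c["R"]))[0],np.array(c["t"]),c["K"],np.array(c["D"]))[0][0,0]
E
cat > m.py <<'E'
from h import *
c=viewer.capture("scene"); s=viewer.capture("side")
Z=lambda u,v:(220+u/3.5,150+v/3.5)
S=lambda u,v:(240+u/3.3,200+v/3.3)
pts={"hub":(Z(268,400),.057),"peg":(Z(182,410),.105),"tail":(Z(420,197),.083),"nose":(Z(352,272),.083),"jar":(Z(238,262),.110),"mini":(Z(316,325),.132),"yel":(Z(470,92),.085)}
P={k:onz(c,*v) for k,v in pts.items()}
for k,v in P.items(): print(k,v.round(4))
for k in ("tail","nose","peg","jar","mini","yel"):
    d=(P[k]-P["hub"])[:2]; print(k,np.hypot(*d).round(4),np.degrees(np.arctan2(d[1],d[0])).round(1))
ps={"hub":(S(243,176),.057),"peg":(S(234,98),.105),"jar":(S(296,100),.110),"mini":(S(197,76),.132)}
for k,v in ps.items(): print("side",k,onz(s,*v).round(4))
# disc ellipse
f=c["frame"];hsv=cv2.cvtColor(f,cv2.COLOR_BGR2HSV)
m=cv2.inRange(hsv,(3,130,60),(16,255,255));m[:225]=0;m[310:]=0;m[:,:245]=0;m[:,350:]=0
cs=np.vstack([x for x in cv2.findContours(m,0,2)[0] if cv2.contourArea(x)>15])[:,0]
w=np.array([onz(c,p,.04)[:2] for p in cs]); h=cv2.convexHull(w.astype(np.float32))[:,0]
from scipy.optimize import least_squares
g=least_squares(lambda q:np.hypot(*(h-q).T)-.115,w.mean(0),loss='soft_l1',f_scale=.002)
print("disc",g.x,np.abs(g.fun).mean())
E
python3 m.py
```

```text
hub [0.4879 0.0417 0.057 ]
peg [0.5161 0.1123 0.105 ]
tail [ 0.4755 -0.1785  0.083 ]
nose [ 0.4839 -0.0811  0.083 ]
jar [ 0.5522 -0.0265  0.11  ]
mini [0.4604 0.0167 0.132 ]
yel [ 0.4949 -0.3069  0.085 ]
tail 0.2205 -93.2
nose 0.1228 -91.9
peg 0.0761 68.2
jar 0.0937 -46.7
mini 0.0371 -137.8
yel 0.3486 -88.8
side hub [0.4822 0.0099 0.057 ]
side peg [0.5137 0.0894 0.105 ]
side jar [0.5673 0.047  0.11  ]
side mini [0.4777 0.1083 0.132 ]
disc [0.49047397 0.0370256 ] 0.0019967540756195383
```

```bash
cat >> m.py <<'E'
for k,v in P.items(): q=proj(s,v); print(k,q.round(1),((q-[240,200])*3.3).round())
b=P["mini"]*[1,1,0]+[0,0,.04];print("mini base",((proj(s,b)-[240,200])*3.3).round(),((proj(c,b)-[220,150])*3.5).round())
E
python3 m.py|tail -8
```

```text
hub [310.7 248.8] [233. 161.]
peg [308.5 226.8] [226.  89.]
tail [340. 274.] [330. 244.]
nose [327.2 259.2] [288. 195.]
jar [336.6 240.4] [319. 133.]
mini [307.5 235.3] [223. 117.]
yel [367.  292.4] [419. 305.]
mini base [222. 191.] [317. 405.]
```

The jar and the bottle stand on the disc, so their tops are at 0.150 m and 0.172 m. I'll correct that and check it by triangulating across the two views.

```bash
sed -i 's/(238,262),.110/(238,262),.150/; s/(316,325),.132/(316,325),.172/' m.py; sed -i 's/(296,100),.110/(296,100),.150/; s/(197,76),.132/(197,76),.172/' m.py
cat >> m.py <<'E'
def tri(a,b):
    o1,d1=ray(c,a);o2,d2=ray(s,b);d1/=np.linalg.norm(d1);d2/=np.linalg.norm(d2)
    t=np.linalg.lstsq(np.c_[d1,-d2],o2-o1,rcond=None)[0];A=o1+d1*t[0];B=o2+d2*t[1];return (A+B)/2,np.linalg.norm(A-B)
for k in ps: print("tri",k,tri(pts[k][0],ps[k][0]))
# matching shaker, glass, cans
for k,uv in dict(shakerbase=(363,172),shakertop_220=(364,124)).items(): print(k,onz(c,uv,0 if 'base' in k else .22))
print('glass base',onz(c,(402,195),0),onz(s,(345,342),0))
E
python3 m.py
```

```text
hub [0.4879 0.0417 0.057 ]
peg [0.5161 0.1123 0.105 ]
tail [ 0.4755 -0.1785  0.083 ]
nose [ 0.4839 -0.0811  0.083 ]
jar [0.5319 0.0048 0.15  ]
mini [0.443  0.0471 0.172 ]
yel [ 0.4949 -0.3069  0.085 ]
tail 0.2205 -93.2
nose 0.1228 -91.9
peg 0.0761 68.2
jar 0.0574 -39.9
mini 0.0452 173.1
yel 0.3486 -88.8
side hub [0.4822 0.0099 0.057 ]
side peg [0.5137 0.0894 0.105 ]
side jar [ 0.5297 -0.0148  0.15  ]
side mini [0.4431 0.0423 0.172 ]
disc [0.49059609 0.0374349 ] 0.002104946639784793
hub [310.7 248.8] [233. 161.]
peg [308.5 226.8] [226.  89.]
tail [340. 274.] [330. 244.]
nose [327.2 259.2] [288. 195.]
jar [327.4 227.7] [288.  91.]
mini [299.  222.5] [195.  74.]
yel [367.  292.4] [419. 305.]
mini base [194. 182.] [317. 442.]
tri hub (array([0.49431099, 0.03131289, 0.04198334]), np.float64(1.1027750706338369e-05))
tri peg (array([0.52179088, 0.10522705, 0.09470158]), np.float64(0.001419574154451344))
tri jar (array([ 0.53685578, -0.00216075,  0.14155223]), np.float64(0.0012236410458818202))
tri mini (array([0.44431278, 0.04534479, 0.17000207]), np.float64(0.0008114648414719466))
shakerbase [ 0.51765192 -0.42432055  0.        ]
shakertop_220 [ 0.50886404 -0.3828145   0.22      ]
glass base [ 0.36775249 -0.3886384   0.        ] [ 0.36900099 -0.39035044  0.        ]
```

Emit:
apply_moves(plan=[[255, [0, 0, -1], -1], [255, [0, 0, -1], -1], [255, [0, 0, -0.5], -1], [255, [0, 0, 0], -1], [255, [0, 0, 0], -1], [255, [0, 0, 0], -1], [255, [0, 0, 0], -1], [255, [0, 0, 0], -1], [255, [0, 0, 0], -1], [255, [0, 0, 0], -1], [255, [0, 0, 0], -1], [255, [0, 0, 0], 0]], squeeze=20)

```text
time_s: 1.95
tcp_pos: [0.2671, -0.6199, 0.3516]
eef_rot: [180.0, 0.0, 179.3]
contact_force: [-0.3, 0.1, 0.5]
gripper_width: 0.0001
```

```bash
python3 - <<'E'
from h import *
c=viewer.capture("scene")
for n,uv in dict(bA=(247,252),bB=(203,307),bC=(270,213),purple=(234,338)).items(): print(n,onz(c,uv,0).round(3))
print(get_state()['tcp_pos'],get_state()['joints'])
E
```

```text
bA [0.655 0.031 0.   ]
bB [0.653 0.243 0.   ]
bC [ 0.679 -0.128  0.   ]
purple [0.53  0.282 0.   ]
[ 0.267028   -0.61989388  0.35157375] [-5.01862140e+01  1.79491186e+01  1.28124356e+01  3.93927762e-04
 -8.48632241e+01  4.93638287e+01]
```

Emit:
apply_moves(plan=[[255, [-0.25, 0.8, 0], -0.1], [255, [-0.25, 0.8, 0], 0], [255, [-0.25, 0.8, 0], 0], [255, [-0.25, 0.8, 0], 0], [255, [-0.25, 0.8, 0], 0], [255, [-0.25, 0.8, 0], 0], [255, [-0.25, 0.8, 0], 0], [255, [-0.25, 0.8, 0], 0], [255, [-0.25, 0.8, 0], 0], [255, [-0.25, 0.8, 0], 0], [255, [-0.25, 0.8, 0], 0], [255, [-0.25, 0.8, 0], 0]])

```text
time_s: 3.5
tcp_pos: [0.4184, -0.139, 0.3519]
eef_rot: [180.0, 0.1, 179.8]
contact_force: [1.3, 0.7, 0.8]
gripper_width: 0.0006
```

Emit:
apply_moves(plan=[[255, [-0.25, 0.8, 0], 0], [255, [-0.25, 0.8, 0], 0], [255, [-0.25, 0.8, 0], 0], [255, [-0.25, 0.8, 0], 0], [255, [0, 0, 0], 0], [255, [0, 0, 0], 0]])

```text
time_s: 4.25
tcp_pos: [0.4683, 0.0196, 0.3516]
eef_rot: [-180.0, -0.0, 179.9]
contact_force: [0.1, -0.2, 0.1]
gripper_width: -0.0001
```

```bash
python3 - <<'E'
from h import *
import pickle
st=get_state(); c=viewer.capture("wrist"); cv2.imwrite("pics/wrist1.png",c["frame"]); pickle.dump((st,c),open("w1.pkl","wb"))
s=viewer.capture("scene"); cv2.imwrite("pics/scene1.png",s["frame"])
print(st['tcp_pos'],st['eef_rot'],st['joints'])
E
```

```text
[0.46834551 0.01963044 0.35158535] [-1.79993558e+02 -4.62471867e-03  1.79866574e+02] [ 2.65559127e+01 -2.90871512e+00 -1.15945095e+01  3.72076560e-03
 -8.13212309e+01 -2.66898998e+01]
```

View pics/wrist1.png

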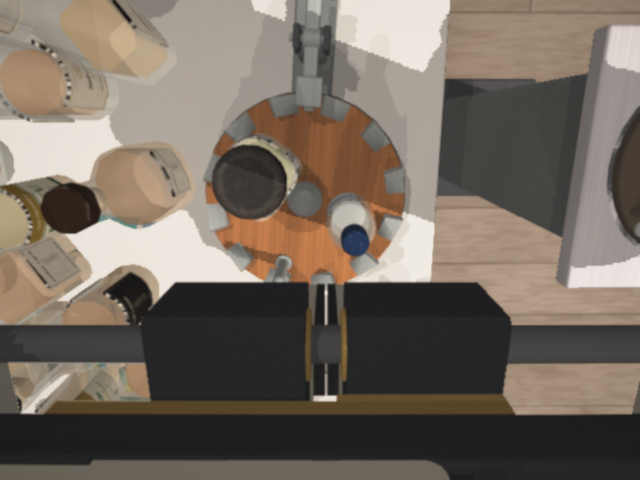

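The wrist view is almost straight down. It shows the hub at (304,199), the nose pad at (309,92), the jar lid at (250,182), the blue cap at (355,240) and the peg top near (285,262). The tail is just out of frame at the top.

```bash
cat > w1.py <<'E'
from h import *
import pickle
st,c=pickle.load(open("w1.pkl","rb"))
from scipy.optimize import least_squares
f=c["frame"];hsv=cv2.cvtColor(f,cv2.COLOR_BGR2HSV)
m=cv2.inRange(hsv,(3,120,50),(16,255,255));m[275:]=0;m[:90]=0;m[:,:205]=0;m[:,410:]=0
cs=np.vstack([x for x in cv2.findContours(m,0,2)[0] if cv2.contourArea(x)>15])[:,0]
w=np.array([onz(c,p,.04,st)[:2] for p in cs]); h=cv2.convexHull(w.astype(np.float32))[:,0]
g=least_squares(lambda q:np.hypot(*(h-q).T)-.115,w.mean(0),loss='soft_l1',f_scale=.002)
print("disc",g.x,np.abs(g.fun).mean())
H=g.x
for k,uv,z in [("hub",(304,199),.057),("nose",(309,92),.083),("hinge",(312,40),.083),("jar",(250,182),.15),("mini",(355,240),.172),("peg",(285,262),.105),("bA",(70,208),.2)]:
    p=onz(c,uv,z,st); d=p[:2]-H; print(k,p.round(4),np.hypot(*d).round(4),np.degrees(np.arctan2(d[1],d[0])).round(1))
cv2.imwrite("pics/w1z.png",cv2.resize(f[0:300,190:430],None,fx=2,fy=2))
E
python3 w1.py
```

```text
disc [0.49128357 0.03056967] 0.0019001761386622928
hub [0.4913 0.0287 0.057 ] 0.0019 -90.4
nose [ 0.4833 -0.0818  0.083 ] 0.1126 -94.0
hinge [ 0.4799 -0.1284  0.083 ] 0.1594 -94.1
jar [ 0.5332 -0.0033  0.15  ] 0.0539 -38.9
mini [0.4424 0.0432 0.172 ] 0.0504 165.5
peg [0.5095 0.0859 0.105 ] 0.0582 71.8
bA [0.6632 0.0092 0.2   ] 0.1732 -7.1
```

View pics/w1z.png

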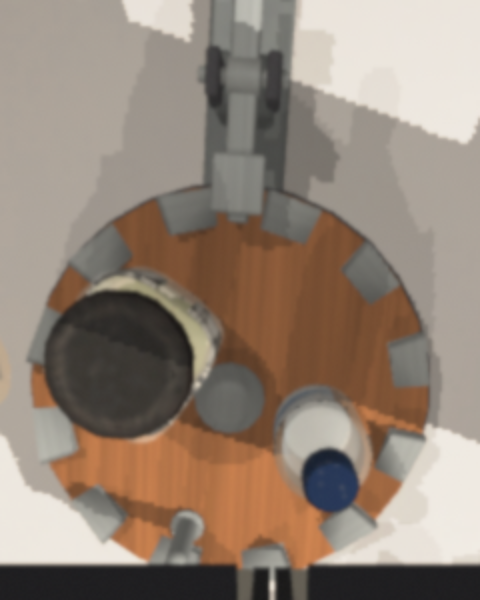

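```bash
cat >> w1.py <<'E'
for k,uv,z in [("pegbase",(283.5,262),.045),("pegtop",(277,280),.105),("nosefar",(308,107),.08),("nosenear",(309,77),.083)]:
    p=onz(c,uv,z,st); d=p[:2]-H; print(k,p.round(4),np.hypot(*d).round(4),np.degrees(np.arctan2(d[1],d[0])).round(1))
a=np.radians(-94.05);print("tail exp",H+.216*np.array([np.cos(a),np.sin(a)]))
s=viewer.capture("scene")
for a in (60,65,70,75):
    q=[*(H+.082*np.array([np.cos(np.radians(a)),np.sin(np.radians(a))])),.105]; print(a,q,(proj(s,q)-[220,150])*3.5)
print(proj(s,[*H,.057]))
E
python3 w1.py; python3 -c "
import cv2
a=cv2.imread('pics/scene1.png')[150:320,220:430]; cv2.imwrite('pics/sc1z.png',cv2.resize(a,None,fx=3.5,fy=3.5,interpolation=cv2.INTER_CUBIC))"
```

```text
disc [0.49128357 0.03056967] 0.0019001761386622928
hub [0.4913 0.0287 0.057 ] 0.0019 -90.4
nose [ 0.4833 -0.0818  0.083 ] 0.1126 -94.0
hinge [ 0.4799 -0.1284  0.083 ] 0.1594 -94.1
jar [ 0.5332 -0.0033  0.15  ] 0.0539 -38.9
mini [0.4424 0.0432 0.172 ] 0.0504 165.5
peg [0.5095 0.0859 0.105 ] 0.0582 71.8
bA [0.6632 0.0092 0.2   ] 0.1732 -7.1
pegbase [0.5175 0.1065 0.045 ] 0.0803 71.0
pegtop [0.5184 0.1058 0.105 ] 0.08 70.1
nosefar [ 0.4846 -0.0679  0.08  ] 0.0987 -93.9
nosenear [ 0.4832 -0.0955  0.083 ] 0.1264 -93.7
tail exp [ 0.47602814 -0.18489093]
60 [np.float64(0.5322835722188953), np.float64(0.10158375536016485), 0.105] [170.73584319 391.24822234]
65 [np.float64(0.5259382696816327), np.float64(0.10488691078684619), 0.105] [175.82622185 397.71114071]
70 [np.float64(0.5193292239716002), np.float64(0.10762446715428538), 0.105] [181.67720792 403.80821347]
75 [np.float64(0.5125067339173021), np.float64(0.1097755900055445), 0.105] [188.24694294 409.48687861]
[297.57421347 260.91155476]
```

View pics/sc1z.png

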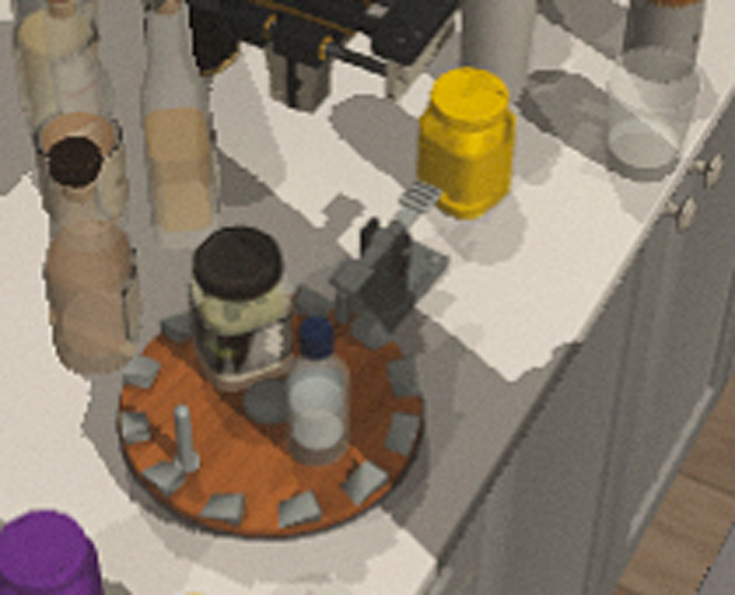

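Emit:
apply_moves(plan=[[255, [-0.16, -0.8, 0], 0], [255, [0, -0.8, 0], 0], [255, [0, -0.8, 0], 0], [255, [0, -0.8, 0.2], 0], [255, [0, -0.9, 0.8], 0], [255, [0, 0, 0.8], 0], [255, [0, 0, 0.8], 0], [255, [0, 0, 0.8], 0], [255, [0, 0, 0.6], 0], [255, [0, 0, 0.4], 0], [255, [0, 0, 0], 0], [255, [0, 0, 0], 0]])

```text
time_s: 5.9
tcp_pos: [0.4766, -0.1859, 0.1326]
eef_rot: [-180.0, 0.1, 179.9]
contact_force: [1.3, 0.0, 0.7]
gripper_width: 0.0013
```

```bash
cat > look.py <<'E'
import sys
from h import *
st=get_state();print(st['time_s'],st['tcp_pos'].round(4),st['eef_rot'].round(2),st['contact_force'].round(1))
n=sys.argv[1]
c=viewer.capture("scene")["frame"][150:320,220:430]; cv2.imwrite(f"pics/{n}_sc.png",cv2.resize(c,None,fx=3.5,fy=3.5,interpolation=cv2.INTER_CUBIC))
c=viewer.capture("wrist")["frame"]; cv2.imwrite(f"pics/{n}_wr.png",c)
c=viewer.capture("side")["frame"][190:340,250:420]; cv2.imwrite(f"pics/{n}_si.png",cv2.resize(c,None,fx=4,fy=4,interpolation=cv2.INTER_CUBIC))
E
python3 look.py a
```

```text
5.9 [ 0.4766 -0.1859  0.1326] [-1.7998e+02  7.0000e-02  1.7987e+02] [1.3 0.  0.7]
```

View pics/a_sc.png

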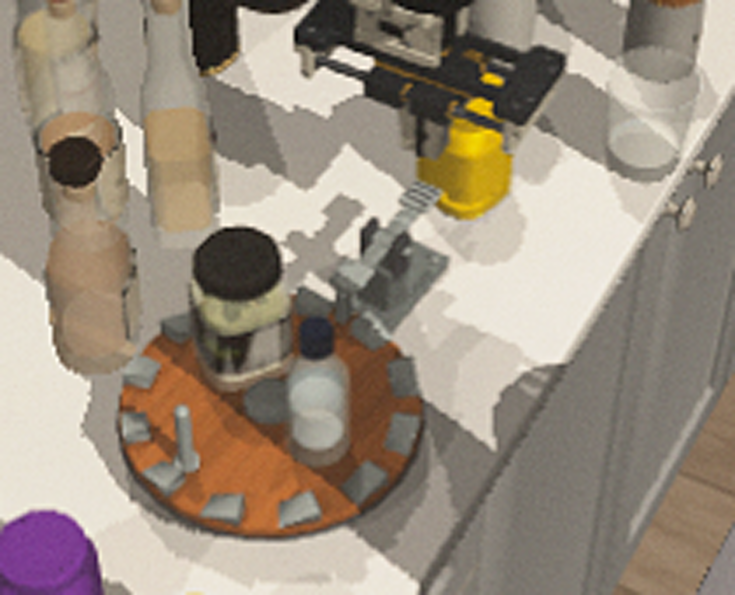

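View pics/a_si.png

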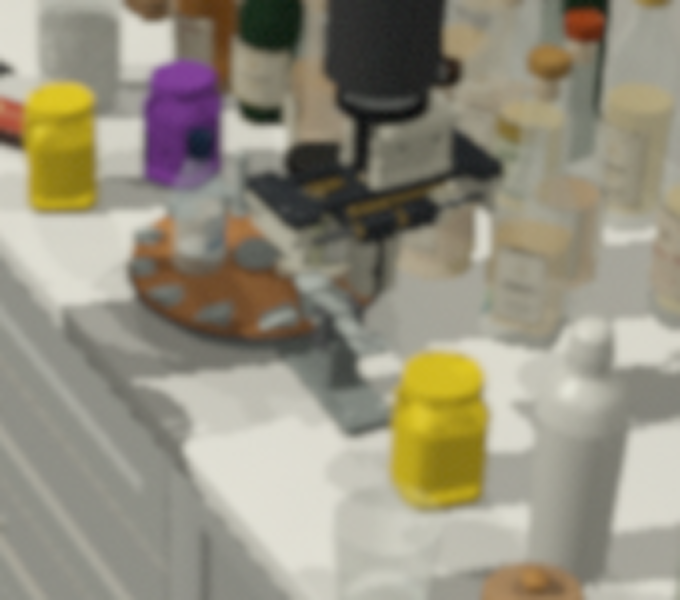

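The fingertip at (430,150) in the scene zoom lines up with the tail pad at (420,197), and I see nothing in the way. I'll press down.

Emit:
apply_moves(plan=[[255, [0, 0.02, 0.5], 0], [255, [0, 0, 0.3], 0], [255, [0, 0, 0.1], 0], [255, [0, 0, 0.1], 0], [255, [0, 0, 0.1], 0], [255, [0, 0, 0.1], 0], [255, [0, 0, 0.1], 0], [255, [0, 0, 0], 0]])

```text
time_s: 7.05
tcp_pos: [0.4764, -0.1841, 0.0662]
eef_rot: [180.0, 0.0, 179.9]
contact_force: [0.3, -0.3, 0.5]
gripper_width: 0.0007
```

```bash
python3 look.py b
```

```text
7.05 [ 0.4764 -0.1841  0.0662] [1.7998e+02 1.0000e-02 1.7990e+02] [ 0.3 -0.3  0.5]
```

View pics/b_sc.png

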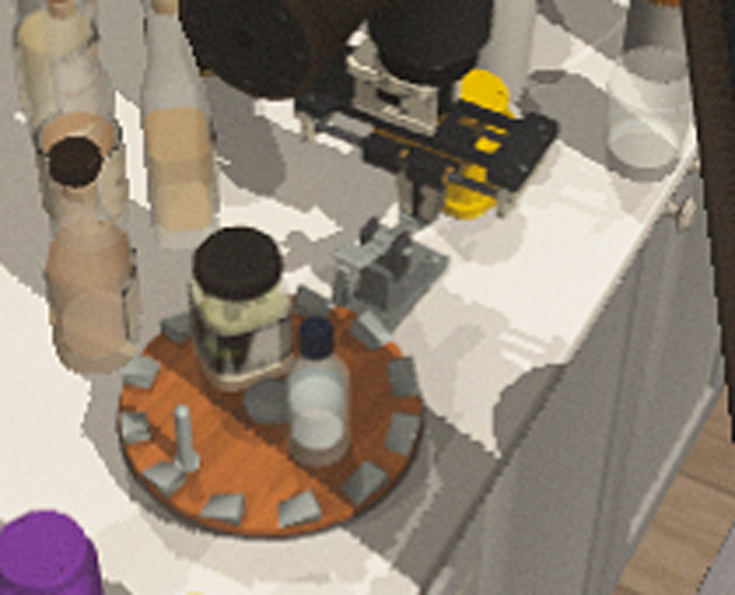

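Emit:
apply_moves(plan=[[255, [0, 0, 0.08], 0], [255, [0, 0, 0.08], 0], [255, [0, 0, 0], 0], [255, [0, 0, 0], 0]])

```text
time_s: 7.7
tcp_pos: [0.4771, -0.1845, 0.0627]
eef_rot: [-179.9, 0.2, -180.0]
contact_force: [-14.2, 7.8, 47.4]
gripper_width: 0.0004
```

```bash
python3 look.py c
```

```text
7.7 [ 0.4771 -0.1845  0.0627] [-1.7993e+02  1.6000e-01 -1.7997e+02] [-14.2   7.8  47.4]
```

View pics/c_sc.png

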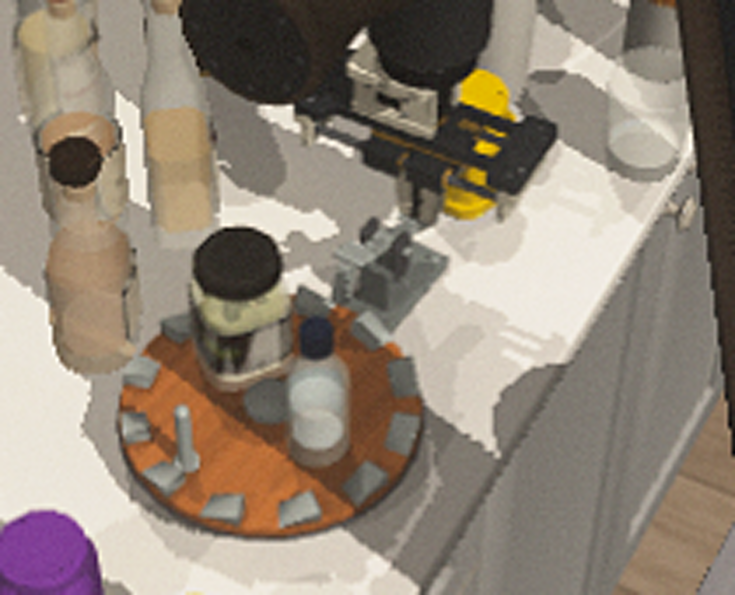

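The reaction jumped to 47 N at z=0.0627, about 21 mm down, so the tail is on its stop and the nose is up. I'll lift off and turn to yaw 71.

Emit:
apply_moves(plan=[[255, [0, 0, -0.1], 0], [255, [0, 0, -0.5], 0], [255, [0, 0, -0.8], 0], [255, [0, 0, -1], 0], [255, [0, 0, -1], 1], [255, [0, 0, -1], 1], [255, [0, 0, -1], 1], [255, [0, 0, -0.6], 1], [255, [0, 0, 0], 1], [255, [0, 0, 0], 1], [255, [0, 0, 0], 1], [255, [0, 0, 0], 1]])

```text
time_s: 9.35
tcp_pos: [0.476, -0.1842, 0.3581]
eef_rot: [-180.0, -0.0, 131.7]
contact_force: [-0.2, 0.6, 0.2]
gripper_width: -0.0
```

Emit:
apply_moves(plan=[[255, [0, 0, 0], 1], [255, [0, 0, 0], 1], [255, [0, 0, 0], 1], [255, [0, 0, 0], 1], [255, [0, 0, 0], 1], [255, [0, 0, 0], 1], [255, [0, 0, 0], 1], [255, [0, 0, 0], 1], [255, [0, 0, 0], 1], [255, [0, 0, 0], 1], [255, [0, 0, 0], 0]])

```text
time_s: 10.72
tcp_pos: [0.476, -0.1842, 0.3582]
eef_rot: [-180.0, -0.0, 72.0]
contact_force: [1.1, -0.2, -0.9]
gripper_width: 0.0006
```

```bash
cat > go.py <<'E'
import sys
from h import *
t=[float(x) for x in sys.argv[1:4]]
st=get_state();R=Ro.from_euler('xyz',st["eef_rot"],degrees=True).as_matrix()
print(st['tcp_pos'].round(4),st['eef_rot'].round(2),st['joints'].round(1)); print((R.T@(np.array(t)-st['tcp_pos'])/.05).round(2))
E
python3 go.py .5536 .110 .36; python3 look.py d
```

```text
[ 0.476  -0.1842  0.3582] [-1.7997e+02 -1.0000e-02  7.1950e+01] [   0.9    1.3   -6.6   -0.   -82.1 -108.9]
[ 6.08 -0.35 -0.04]
10.725 [ 0.476  -0.1842  0.3582] [-1.7997e+02 -1.0000e-02  7.1950e+01] [ 1.1 -0.2 -0.9]
```

View pics/d_sc.png

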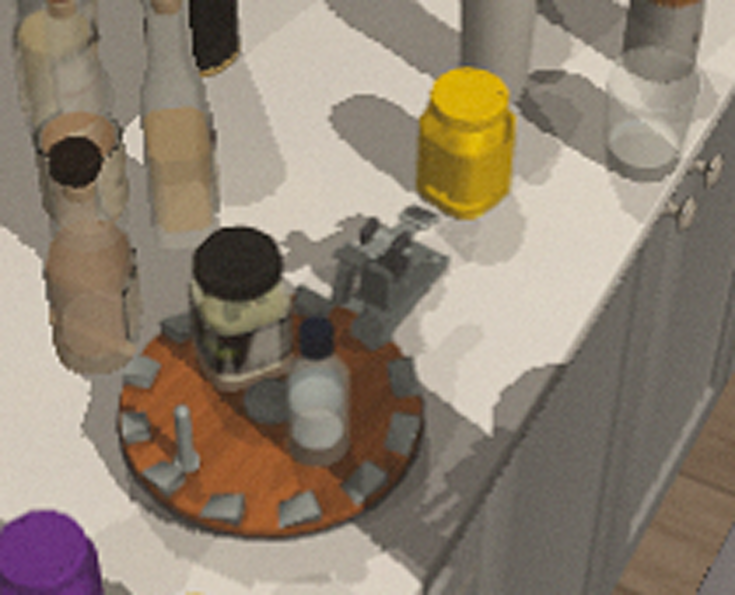

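The tail pad has dropped to (420,215) in the zoom, the nose is up and the wheel hasn't moved. I'll go beside the peg on its clockwise side.

Emit:
apply_moves(plan=[[255, [0.76, -0.05, 0], 0.2], [255, [0.76, -0.05, 0], 0], [255, [0.76, -0.05, 0], 0], [255, [0.76, -0.05, 0], 0], [255, [0.76, -0.05, 0], 0], [255, [0.76, -0.05, 0], 0], [255, [0.76, -0.05, 0], 0], [255, [0.76, 0, 0], 0], [255, [0, 0, 1], 0], [255, [0, 0, 1], 0], [255, [0, 0, 1], 0], [255, [0, 0, 0.8], 0]])

```text
time_s: 12.38
tcp_pos: [0.5587, 0.1083, 0.1665]
eef_rot: [-179.9, 0.0, 70.8]
contact_force: [0.5, 0.2, -0.3]
gripper_width: 0.0006
```

Emit:
apply_moves(plan=[[255, [0, 0, 0], 0], [255, [0, 0, 0], 0]])

```text
time_s: 12.62
tcp_pos: [0.5604, 0.1089, 0.1703]
eef_rot: [179.9, -0.1, 70.8]
contact_force: [-0.2, -0.7, 0.2]
gripper_width: 0.0004
```

```bash
python3 go.py .5536 .110 .094; python3 look.py e
```

```text
[0.5604 0.1089 0.1703] [ 1.799e+02 -5.000e-02  7.077e+01] [  30.7   13.3  -17.4    0.   -59.3 -139.9]
[-0.02 -0.14  1.52]
12.625 [0.5604 0.1089 0.1703] [ 1.799e+02 -5.000e-02  7.077e+01] [-0.2 -0.7  0.2]
```

View pics/e_sc.png

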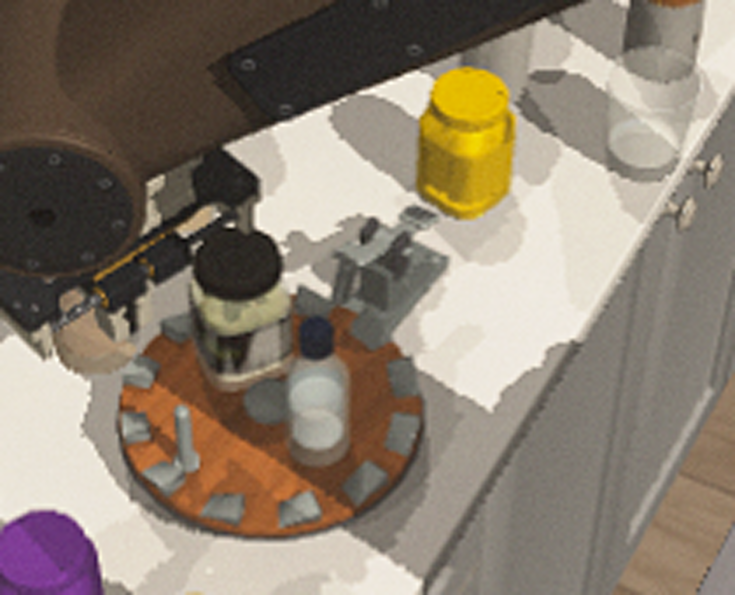

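View pics/e_wr.png

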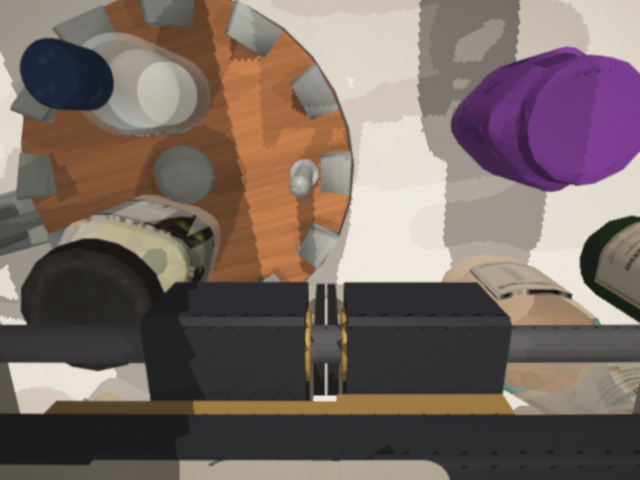

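View pics/e_si.png

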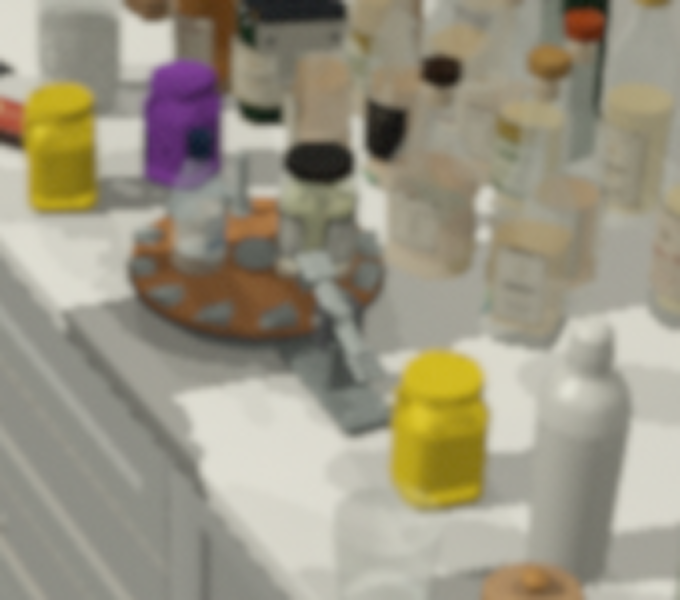

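The wrist view shows the peg top at (300,187), the hub at (184,173), and the fingers past the peg on its clockwise side. I'll measure the offset.

```bash
cat > e.py <<'E'
from h import *
st=get_state(); c=viewer.capture("wrist")
H=onz(c,(184,173),.057,st);P=onz(c,(300,187),.105,st);J=onz(c,(90,302),.15,st);M=onz(c,(68,75),.172,st)
R=Ro.from_euler('xyz',st["eef_rot"],degrees=True).as_matrix()
for k,p in zip("HPJM",(H,P,J,M)): print(k,p.round(4),np.linalg.norm((p-H)[:2]).round(4),np.degrees(np.arctan2(*(p-H)[1::-1])).round(1),"tool mm",(R.T@(p-st['tcp_pos'])*1000).round(1))
E
python3 e.py
```

```text
H [0.4906 0.035  0.057 ] 0.0 0.0 tool mm [-93.2 -41.7 113.3]
P [0.5183 0.1087 0.105 ] 0.0788 69.4 tool mm [-14.3 -39.8  65.5]
J [0.5311 0.001  0.15  ] 0.0528 -40.0 tool mm [-111.7    7.9   20.4]
M [0.4448 0.0516 0.172 ] 0.0487 160.0 tool mm [-92.3 -90.2  -1.8]
```

Emit:
apply_moves(plan=[[255, [0, 0, 0.6], 0], [255, [0, 0, 0.6], 0], [255, [0, 0, 0.32], 0], [255, [0, 0, 0], 0], [255, [0, -0.15, 0], 0], [255, [0, -0.15, 0], 0], [255, [0, -0.08, 0], 0], [255, [0, 0, 0], 0]])

```text
time_s: 13.82
tcp_pos: [0.5412, 0.1151, 0.0931]
eef_rot: [180.0, -0.0, 70.7]
contact_force: [0.3, -0.8, 0.7]
gripper_width: 0.0005
```

```bash
python3 look.py f
```

```text
13.825 [0.5412 0.1151 0.0931] [ 1.7997e+02 -4.0000e-02  7.0740e+01] [ 0.3 -0.8  0.7]
```

View pics/f_wr.png

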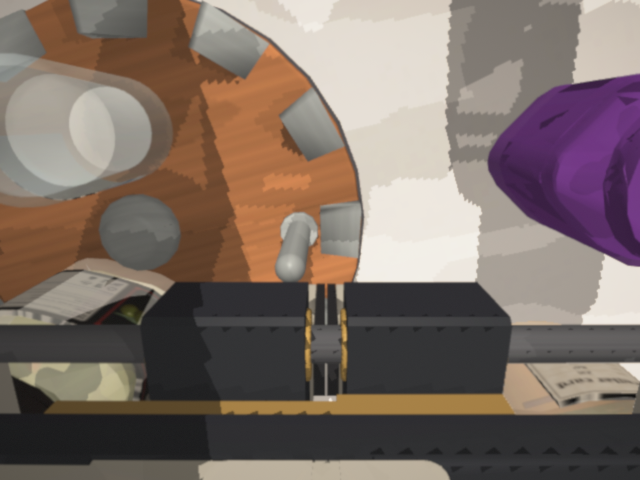

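View pics/f_sc.png

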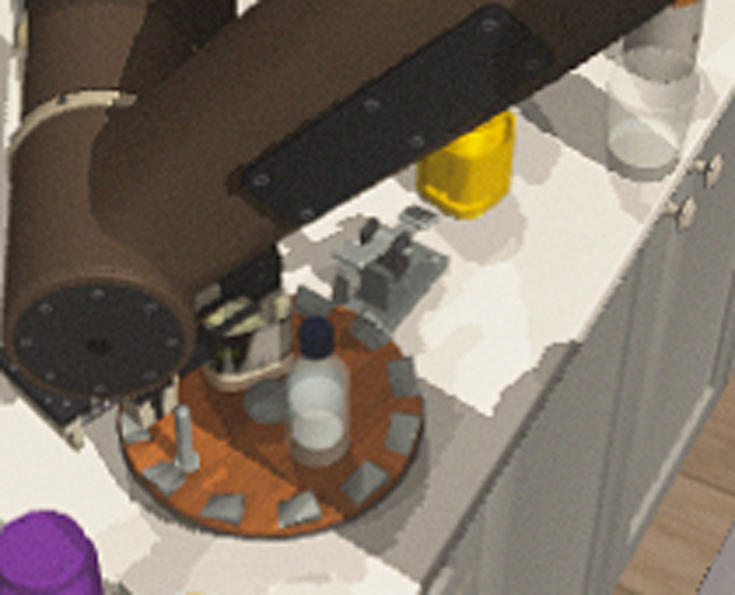

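The finger is about 5 mm from the peg and the jar is clear. Next I push along the arc, turning the tool with the wheel.

Emit:
apply_moves(plan=[[255, [0, -0.1, 0], 0], [255, [0.01, -0.05, 0], -0.25], [255, [0.015, -0.1, 0], -0.5], [255, [0.015, -0.1, 0], -0.5], [255, [0.015, -0.1, 0], -0.5], [255, [0.015, -0.1, 0], -0.5], [255, [0.015, -0.1, 0], -0.5], [255, [0.015, -0.1, 0], -0.5], [255, [0.01, -0.05, 0], -0.25], [255, [0, 0, 0], 0]])

```text
time_s: 15.22
tcp_pos: [0.5031, 0.128, 0.0925]
eef_rot: [-180.0, -0.0, 91.7]
contact_force: [0.5, 0.1, -0.5]
gripper_width: 0.0003
```

```bash
python3 look.py g
```

```text
15.225 [0.5031 0.128  0.0925] [-179.98   -0.     91.71] [ 0.5  0.1 -0.5]
```

View pics/g_wr.png

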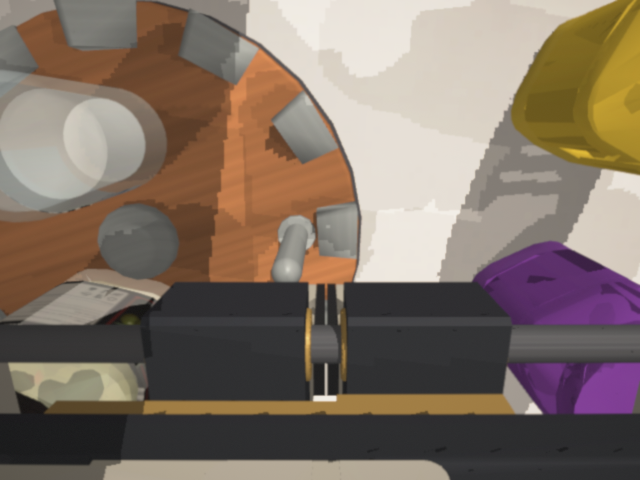

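View pics/g_sc.png

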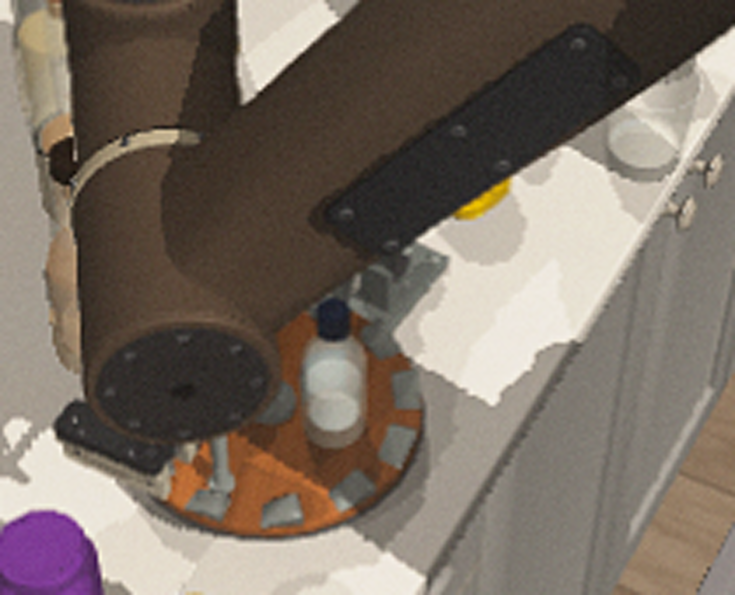

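```bash
cat > ang.py <<'E'
from h import *
K=viewer.capture("wrist")
def A(pos,rot,pts):
    st=dict(tcp_pos=np.array(pos),eef_rot=rot)
    o=[]
    for uv,z in pts:
        p=onz(K,uv,z,st); d=p[:2]-[.491,.0325]; o.append((np.hypot(*d).round(4),np.degrees(np.arctan2(d[1],d[0])).round(1)))
    return o
# peg base, peg top, tooth next ccw (top ctr), tooth2
print(A([.5412,.1151,.0931],[179.97,-.04,70.74],[((298,230),.045),((290,268),.105),((314,126),.052),((228,40),.052),((110,8),.052),((140,232),.057)]))
print(A([.5031,.128,.0925],[-179.98,0,91.71],[((296,232),.045),((287,270),.105),((307,129),.052),((217,47),.052),((96,14),.052),((138,240),.057)]))
E
python3 ang.py
```

```text
[(np.float64(0.0802), np.float64(70.8)), (np.float64(0.081), np.float64(71.3)), (np.float64(0.1031), np.float64(101.0)), (np.float64(0.1026), np.float64(130.8)), (np.float64(0.1019), np.float64(160.5)), (np.float64(0.0044), np.float64(99.9))]
[(np.float64(0.0798), np.float64(94.8)), (np.float64(0.0807), np.float64(95.6)), (np.float64(0.1028), np.float64(124.6)), (np.float64(0.1025), np.float64(154.6)), (np.float64(0.1048), np.float64(-175.4)), (np.float64(0.0047), np.float64(139.5))]
```

The wheel has turned about 24°, with peg and teeth agreeing, so 6° remain.

Emit:
apply_moves(plan=[[255, [0.01, -0.05, 0], -0.25], [255, [0.01, -0.05, 0], -0.25], [255, [0.01, -0.05, 0], -0.25], [255, [0.01, -0.05, 0], -0.25], [255, [0, 0, 0], 0], [255, [0, 0, 0], 0]])

```text
time_s: 16.18
tcp_pos: [0.493, 0.1294, 0.0925]
eef_rot: [-180.0, -0.0, 97.7]
contact_force: [0.0, 0.2, 0.3]
gripper_width: 0.0006
```

```bash
python3 look.py i
```

```text
16.175 [0.493  0.1294 0.0925] [-1.7998e+02 -1.0000e-02  9.7690e+01] [0.  0.2 0.3]
```

View pics/i_wr.png

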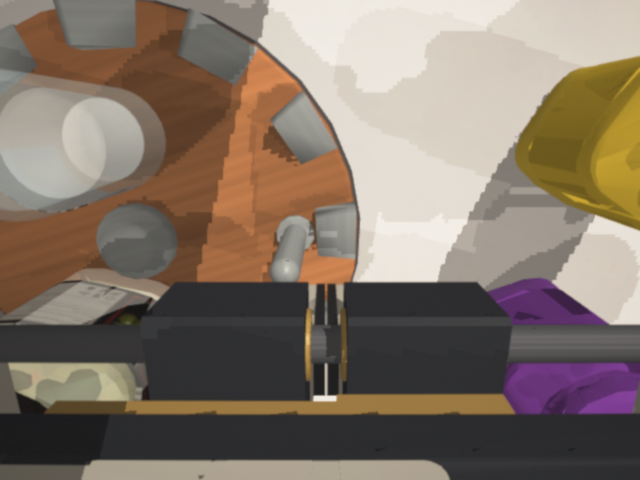

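The geometry in the tool frame hasn't changed, so the wheel is at about 30°. I'll back off, lift, and check from above.

Emit:
apply_moves(plan=[[255, [0, 0.1, 0], 0], [255, [0, 0.3, 0], 0], [255, [0, 0, -0.6], 0], [255, [0, 0, -1], 0], [255, [0, 0, -1], 0], [255, [0, 0, -1], -1], [255, [0, 0, -1], -1], [255, [0, 0, -0.8], -1], [255, [0, 0, 0], -1], [255, [0, 0, 0], -1], [255, [0, 0, 0], -1], [255, [0, 0, 0], -1]])

```text
time_s: 17.82
tcp_pos: [0.5139, 0.1321, 0.3627]
eef_rot: [-180.0, 0.0, 139.9]
contact_force: [-0.6, 0.2, -0.8]
gripper_width: 0.0006
```

Emit:
apply_moves(plan=[[255, [0, 0, 0], -1], [255, [0, 0, 0], -1], [255, [0, 0, 0], -1], [255, [0, 0, 0], -1], [255, [0, 0, 0], -1], [255, [0, 0, 0], -1], [255, [0, 0, 0], -0.7], [255, [0, 0, 0], 0]])

```text
time_s: 18.82
tcp_pos: [0.5138, 0.1321, 0.3626]
eef_rot: [-180.0, -0.0, 179.9]
contact_force: [0.1, 0.4, 0.5]
gripper_width: 0.0007
```

```bash
python3 go.py .4834 -.082 .14;python3 look.py j
```

```text
[0.5138 0.1321 0.3626] [-179.99   -0.    179.86] [ 35.6   3.3  -4.    0.  -82.7 -35.7]
[ 0.6  -4.28  4.45]
18.825 [0.5138 0.1321 0.3626] [-179.99   -0.    179.86] [0.1 0.4 0.5]
```

View pics/j_sc.png

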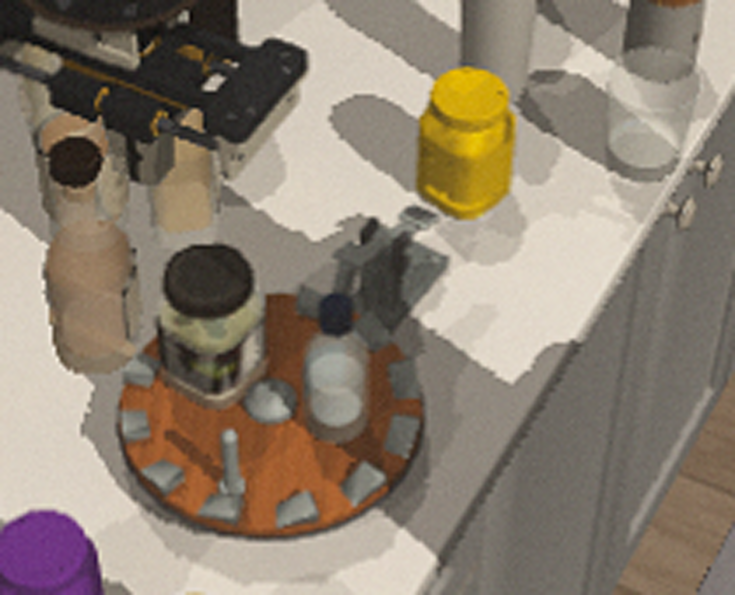

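View pics/j_wr.png

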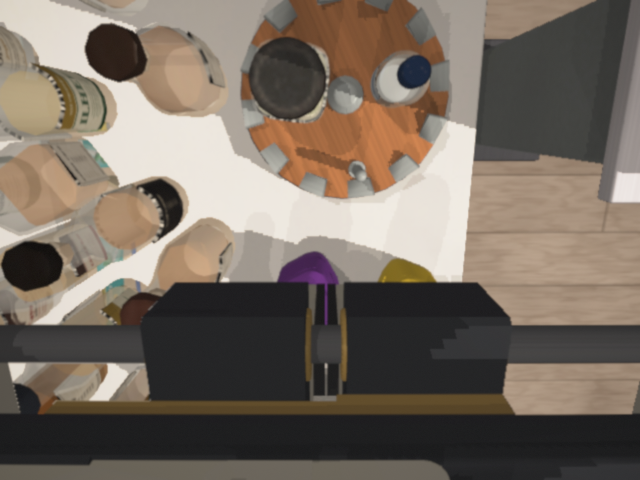

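The teeth line up with the starting pattern: (221,507), (297,508), (363,481) now, against (222,507), (299,510), (365,483) before. That is within 1° of a whole notch. The jar and bottle are upright. I'll go above the nose.

Emit:
apply_moves(plan=[[255, [0.12, -0.8, 0], 0], [255, [0.12, -0.8, 0], 0], [255, [0.12, -0.8, 0], 0], [255, [0.12, -0.8, 0], 0], [255, [0.12, -0.8, 0], 0], [255, [0, -0.28, 0.3], 0], [255, [0, 0, 0.8], 0], [255, [0, 0, 0.8], 0], [255, [0, 0, 0.8], 0], [255, [0, 0, 0.8], 0], [255, [0, 0, 0.8], 0], [255, [0, 0, 0], 0]])

```text
time_s: 20.48
tcp_pos: [0.4805, -0.082, 0.1447]
eef_rot: [-179.9, -0.4, 179.9]
contact_force: [0.5, 0.5, 0.5]
gripper_width: 0.0004
```

```bash
python3 go.py .4834 -.082 .084;python3 look.py k
```

```text
[ 0.4805 -0.082   0.1447] [-179.95   -0.37  179.87] [ 13.5   7.3 -28.8  -0.  -54.3 -13.6]
[-0.07  0.    1.21]
20.475 [ 0.4805 -0.082   0.1447] [-179.95   -0.37  179.87] [0.5 0.5 0.5]
```

View pics/k_sc.png

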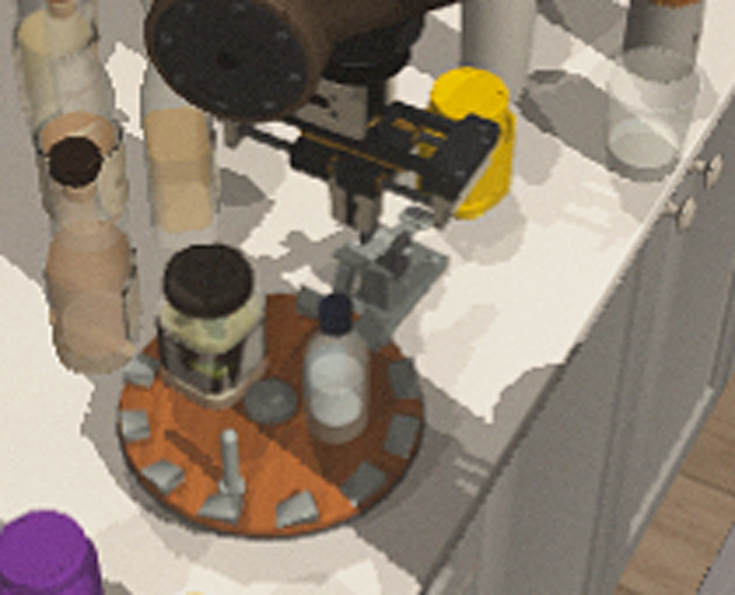

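View pics/k_si.png

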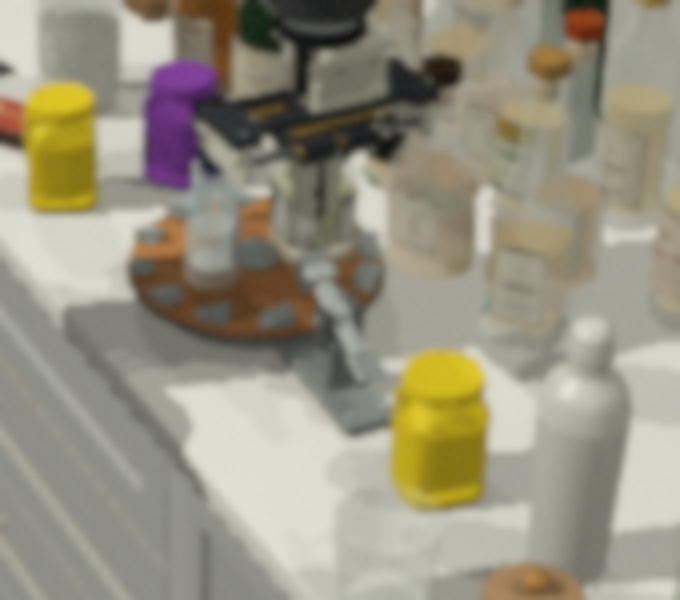

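Emit:
apply_moves(plan=[[255, [-0.05, 0, 0.4], 0], [255, [0, 0, 0.4], 0], [255, [0, 0, 0.1], 0], [255, [0, 0, 0.1], 0], [255, [0, 0, 0.1], 0], [255, [0, 0, 0.1], 0], [255, [0, 0, 0], 0]])

```text
time_s: 21.5
tcp_pos: [0.4849, -0.0821, 0.0872]
eef_rot: [-180.0, -0.0, 179.9]
contact_force: [-0.1, -1.7, 1.5]
gripper_width: 0.0005
```

Emit:
apply_moves(plan=[[255, [0, 0, 0.06], 0], [255, [0, 0, 0.06], 0], [255, [0, 0, 0], 0]])

```text
time_s: 21.88
tcp_pos: [0.4853, -0.0819, 0.0828]
eef_rot: [-180.0, 0.0, 179.9]
contact_force: [-7.1, 3.4, 18.2]
gripper_width: 0.0006
```

```bash
python3 look.py l
```

```text
21.875 [ 0.4853 -0.0819  0.0828] [-1.7999e+02  2.0000e-02  1.7994e+02] [-7.1  3.4 18.2]
```

View pics/l_sc.png

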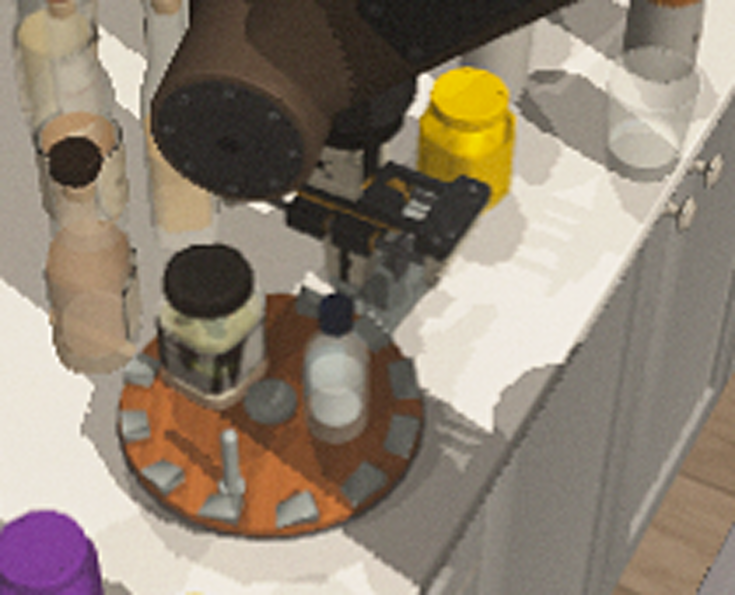

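At z=0.0828 the reaction is 18 N, so the nose has bottomed at its seated height. I'll nudge it a little more, hold, then lift away.

Emit:
apply_moves(plan=[[255, [0, 0, 0.02], 0], [255, [0, 0, 0], 0], [255, [0, 0, -0.15], 0], [255, [0, 0, -0.5], 0], [255, [0, 0, -0.8], 0], [255, [0, 0, -1], 0], [255, [0, 0, -1], 0], [255, [0, 0, -1], 0], [255, [0, 0.8, -0.8], 0], [255, [0, 0.8, 0], 0], [255, [0, 0.8, 0], 0], [255, [0, 0, 0], 0]])

```text
time_s: 23.52
tcp_pos: [0.4851, 0.0398, 0.3425]
eef_rot: [-180.0, -0.1, -179.9]
contact_force: [0.6, -0.3, -0.2]
gripper_width: 0.0006
```

Emit:
apply_moves(plan=[[255, [0, 0, 0], 0], [255, [0, 0, 0], 0]])

```text
time_s: 23.78
tcp_pos: [0.4853, 0.0373, 0.3428]
eef_rot: [-180.0, -0.0, 179.9]
contact_force: [-0.0, 0.3, -0.9]
gripper_width: 0.0005
```

```bash
python3 look.py n
```

```text
23.775 [0.4853 0.0373 0.3428] [-1.7998e+02 -3.0000e-02  1.7985e+02] [-0.   0.3 -0.9]
```

View pics/n_sc.png

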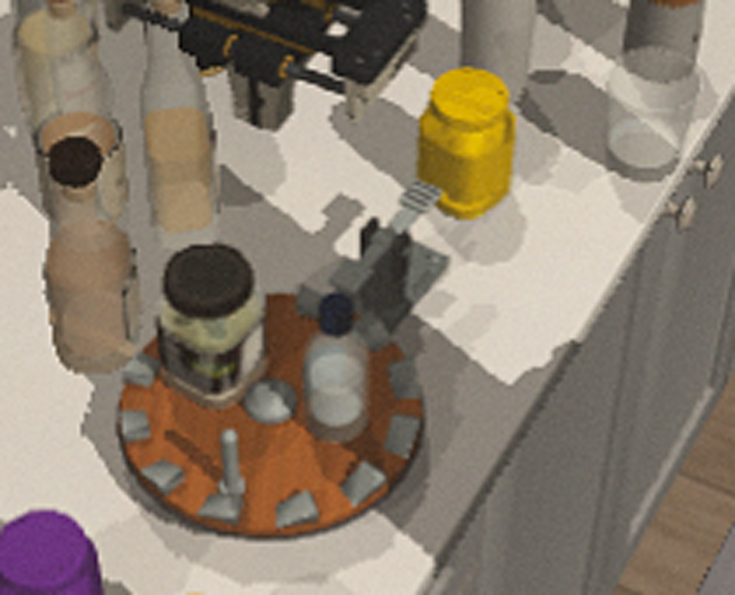

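View pics/n_wr.png

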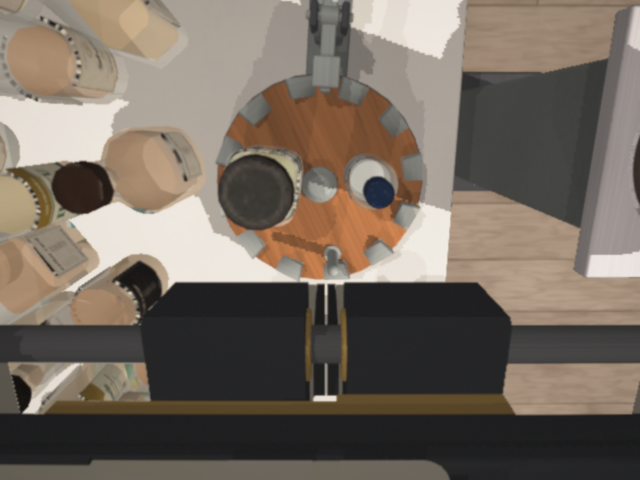

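The tail pad is back at (420,197), as at the start, and the nose sits between two teeth. One numeric check, then I hand in.

```bash
python3 - <<'E'
from h import *
from plant import close_job
a=cv2.imread("pics/scene1.png"); s=viewer.capture("scene")["frame"]
pa=a[198:228,310:350];pb=s[198:228,310:350]
print("tail region shift",cv2.phaseCorrelate(*[cv2.cvtColor(x,6).astype(np.float32) for x in (pa,pb)]))
pa=a[255:310,250:345];pb=s[255:310,250:345]
st=get_state();c=viewer.capture("wrist")
H=np.array([.4913,.0305])
for k,uv,z in [("jar",(257,190),.15),("mini",(379,191),.172),("pegbase",(332,255),.045)]:
    d=onz(c,uv,z,st)[:2]-H; print(k,np.hypot(*d).round(4),np.degrees(np.arctan2(d[1],d[0])).round(1))
close_job()
E
```

```text
tail region shift ((-0.13190138530772444, 0.10197227650879626), 0.9988703199227651)
jar 0.0529 -11.3
mini 0.0513 -165.5
pegbase 0.0836 99.7
the job is handed in; nothing more can be done
```

I turned the wheel one notch backward and seated the pawl's nose in the new notch. The job is handed in, and no verdict is reported.

**What I did:**
1. I pressed the tail down onto its stop. It went down about 21 mm, and the force rose to 47 N.
2. I pushed the peg round along its arc with the shut fingertips.
3. I pressed the nose down until it stopped at its seated height, 0.083 m, with 18 N.
4. I lifted the arm clear. It touched nothing at the end, and about 24 s of the 58 s had passed.

**Last checks:**

| Check | Start | End | Change |
|---|---|---|---|
| Peg angle | about 70.5° | 99.7° | about 29° (one notch is 30°) |
| Jar, angle about the wheel | −39° | −11° | about 28° |
| Jar, distance from wheel centre | 54 mm | 53 mm | 1 mm |
| Small bottle, angle about the wheel | 165.5° | −165.5° | about 29° |
| Small bottle, distance from wheel centre | 50 mm | 51 mm | 1 mm |

- **Teeth:** they line up with the starting pattern to within about 1°.
- **Pawl:** its image is back at its starting position to within 0.2 pixels, so the nose is fully down.
- **Jar and bottle:** both turned with the wheel and are standing upright.
- **Things beside the wheel:** those I could see in the last pictures looked unmoved by eye. I did not measure them.

**Disagreement:** the scene camera put the wheel's centre about 6 mm further to the robot's left than the wrist camera did. I used the wrist camera's values, and the contacts came where they predicted.

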